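# Index a heater plate under the pointer and hold the cam clamp at full lift

## Task

On the x-y slide fixture, take the carrier by its black knob and slide it until the plate's round steel mark stands under the fixed pointer, stay there for about a second, then slide it on until the square steel mark stands under the pointer. Only then swing the cam lever up by its black handle bar to its highest lift, with the lever straight upright, and finish while still holding it there: the lever falls back if let go, so do not release it. Leave the other things lying on the table and on the fixture undisturbed.

Things in the scene. Friction and masses are not known exactly. Their poses are not given: they have to be found in the camera images.
- pointer_tip (a point): tip of the fixed steel pointer, 66 mm above the table, 6 mm above the plate; it hangs from a thin diagonal bar (132 to 146 mm up) on a 20 mm column 140 mm in +x and 90 mm in -y from the tip. Its axes are the fixture's: x away from the robot, y left, z up, turned up to 15 degrees. The fixture's slab (320 x 380 x 12 mm, fixed to the table) is centred 60 mm in -y of the tip
- round_mark (a point): centre of the round steel mark (20 mm across with a 14 mm dark round centre) on top of the white 136 x 136 mm grooved plate, 60 mm above the table; it travels with the carrier. The pointer must stand within the dark centre
- square_mark (a point): centre of the square steel mark (20 mm square with a 14 mm square dark centre) on the same plate, 60 mm above the table; in the fixture's axes 68 mm to the right of (-y) and 40 mm nearer (-x) than the round mark
- carrier_knob (a point): centre of the grip part of the carrier's upright black knob (cylinder 22 mm across, from 40 to 96 mm above the table; this point at 72 mm), on a tab at the near edge of the carrier, 120 mm nearer than the plate's centre. The carrier slides freely in the fixture's x and y at once, never turns, needs about 2 N along each direction and stays where it is left
- slide_x (a joint): carrier travel along the fixture's x, m, -0.045 to 0.045, grows away from the robot
- slide_y (a joint): carrier travel along the fixture's y, m, -0.050 to 0.050, grows to the left
- lever_axle (a point): point on the cam lever's level axle, 60 mm above the table, on the right half of the fixture, level with the middle of the handle bar; the axle runs along the fixture's x, and the handle bar circles this point at 100 mm radius
- lever_grip (a point): middle of the lever's free black handle bar (round, 14 mm thick, 70 mm long, parallel to the axle, pointing towards the robot's side; the lever's flat blade is at its far end, 36 mm from this point). At the start it lies low, to the right of the axle. The bar is fixed to the lever and turns with it
- lever_handle: the cam lever with its blade and handle bar, which must be held at the end; origin on the axle, 60 mm farther (local +x) than point lever_axle, not on the bar
- cam_lever (a joint): angle of the cam lever, rad: 0 lowered to the right (15 degrees above level), grows as the bar swings up and to the left; 1.309 (75 degrees) is straight upright and the highest lift of the cam, which then tips the rocker and brings its rubber foot down on the plate; beyond it, up to the stop at 1.9, the lift falls again. A spring and friction resist with up to about 5 N at the bar; let go near the top it falls back
- plug: white ceramic plug, 32 mm across, 22 mm tall, standing on the slab's near right corner; bystander. Origin at its underside
- spare_ring: steel ring, 32 mm across, 10 mm tall, lying on the slab's far right corner; bystander. Origin at its underside
- heater_ring: white ceramic ring, 150 mm across, 90 mm tall, left of the fixture; bystander. Origin at its underside
- pliers: steel pliers, about 165 mm long, lying right of the fixture; bystander
- straightedge: steel flat bar 260 x 30 x 4 mm lying right of the fixture; bystander
- offcut: white ceramic block 90 x 60 x 40 mm, left of the fixture; bystander. Origin at its underside
- dust_brush: hand brush lying near the robot on the right; bystander

How it is judged:
On the way, in this order (a step that is already met when the one before it is completed fails the run):
1. the round mark stands under the pointer, at rest (horizontal distance between round_mark and pointer_tip below 0.007 m and velocity of joint slide_x between -0.01 and 0.01 m/s and velocity of joint slide_y between -0.01 and 0.01 m/s), for 0.4 s.
2. the square mark stands under the pointer (horizontal distance between square_mark and pointer_tip below 0.007 m), for 0.3 s.
At the end, for the whole second after the job is handed in: The square mark is within 8 mm of the pointer (seen from above), the cam lever rests within 0.14 rad (8 degrees) of its highest lift at 1.309 rad, and the fingers are still holding it by at least 0.8 N (horizontal distance between square_mark and pointer_tip below 0.008 m and value of joint cam_lever between 1.169 and 1.449 rad and velocity of joint cam_lever between -0.05 and 0.05 rad/s and contact force between the fingers and lever_handle above 0.8 N); the arm keeps its last pose, push and grip.
It fails at once if the cam lever is raised (beyond 0.7 rad) while the square mark is more than 10 mm from the pointer (value of joint cam_lever above 0.7 rad and horizontal distance between square_mark and pointer_tip above 0.01 m).
It fails at once if one of the loose bystanders is moved more than 20 mm (distance of any of plug, spare_ring, heater_ring, pliers, straightedge, offcut, dust_brush from where it was at the start of the episode above 0.02 m).
It also fails if it takes over 61 s, if anything falls off the work surface, if the arm or the gripper's body presses on something with over 40 N, if the wrist force passes 120 N, or if a joint passes its speed limit or range.

## Robot

A 7-joint arm with a two-finger parallel gripper is mounted at the origin on the work surface. World frame = base frame: x ahead of the robot, y to its left, z up, the work surface at z = 0. Lengths are in m, angles in rad, forces in N, time in s.
With the tool pointing down it reaches from about 0.425 to 1.025 m from the base axis. Payload 3.6 kg.
Tool frame: the origin (TCP) lies midway between the tips of the shut fingers; the grasp point (between the pads) lies 19 mm behind it; z points along the fingers, y is the direction in which the jaws open and shut (so a half turn about z gives the same grasp; the last joint's range is limited). The gripper opens to 85 mm and grips with 20 to 120 N. Pads are 22 mm wide; open, the fingers measure 114 mm over their backs; the gripper's body (76 mm by 85 mm) begins 54 mm behind the grasp point. The pads swing forward as they close: fully open they stand 13 mm farther back than shut.
Start: joints at [1.236, 0.591, 0.048, 1.609, -0.033, 0.943, -0.034], TCP at [0.173, -0.704, 0.231] pointing down, gripper open.
Joint ranges: [-2.69, 2.69], [-0.47, 2.24], [-1.27, 1.36], [0.19, 2.51], [-1.53, 4.68], [0.08, 2.07], [-3.09, 3.09]. Speed limits (rad/s): [2.57, 2.57, 3.14, 3.14, 3.14, 3.14, 3.14].

## Interface

Orientations are given as a unit quaternion [x, y, z, w].
In Python, from station import * gives the robot as it stands.
- The arm moves only by the tool play_rows, never from a script. Its argument "motion" is a list of rows, each a list of 6 numbers: the shift along the world's x, y, z in cm, then the turn, a rotation vector about the world's x, y, z in degrees. In form: [[x, y, z, ax, ay, az], ...]. A call has 1 to 12 rows; each row is the pose to reach, as a shift and turn from the pose measured when the call began; what a row does not reach only later rows make up. A row lasts 1/8 s, in which the tool goes at most 62.5 mm and 10.7 degrees, less where a joint would pass 70% of its speed; a pose out of reach is approached as far as the arm can. A call with a gripper value outside its range is refused whole. "jaw" is the opening, from -1 (shut) to 1 (fully open), set as the call begins (left out, the last holds). The fingers move at their own pace and stop on an object; the grip force is fixed at half the most. Time passes only in rows, so rows that repeat a pose let the fingers close. It gives the time, the measured TCP pose, the force and the opening at its end, in the units of the state.
- sense(): the state, without advancing time (a new reading comes with each control period).
- capture(name): name is "scene" or "side" or "wrist"; returns (picture, depth): 384x512x3 uint8, blue, green, red; 384x512 float32, m along the optical axis (not along the pixel's ray), 0 where there is no reading.
- calibration(name): a dict with "fovy" (degrees; the focal length in pixels is half the picture's height over the tangent of half this angle, whatever the lens; pixels are square), "cx", "cy" (the principal point, pixels), "world_from_camera" (4x4, takes a point from camera to world coordinates); the wrist camera has in their place "T_tool_cam" (4x4, takes a point from camera to tool coordinates, whose origin is the TCP and whose axes are the flange's). Camera axes: x right, y down, z forward; pixel columns grow to the right and rows downward; lengths in m; the calibration is good to about 2 mm. A picture is of the moment at which its call begins: read the wrist's pose just before it. calibration takes no time and is no camera call.
- sign_off(): hands the job in, once; it reports no verdict.
The state is a dict: "time_s": time; "joints": joint angles; "qvel": joint speeds; "joint_efforts": joint torques, N m; "eef_pos": TCP position; "tool_rot": TCP orientation; "ft_force": force on the tool from outside, world axes, zero at the start; "moment": the same for the moment, N m; "grip_width": opening from 0.0 (shut) to 1.0 (fully open).
Only numpy, scipy, OpenCV 4.12 (cv2) and the standard library are available. Lean on these libraries where they do the work, as an engineer would, in place of code of your own. Each camera call takes 0.05 s, during which the arm holds its last target.

## Working session

There is one attempt and no reset: what is moved stays moved. The work goes in short steps, Python scripts to look and compute and a tool call to move; the robot and the scene stay as the last step left them, time stands still between calls to the robot, and variables do not carry over. Pictures are saved under pics/ and viewed, and the job is handed in when it is done.

Besides the shell and the picture viewer there is one more tool, called after ">>>" as name([rows], argument=value, ...), one row to a line, values as JSON. play_rows: Moves the arm, as the interface text tells. Its arguments: {"type":"object","properties":{"motion":{"type":"array"},"jaw":{"type":"number"}},"required":["motion"]}

```bash
mkdir -p pics; ls
python3 - <<'E'
from station import *
import cv2,numpy as np
print(sense())
for n in ["scene","side","wrist"]:
    c=calibration(n);print(n,c)
    im,d=capture(n);cv2.imwrite(f"pics/{n}0.png",im);np.save(f"pics/{n}0.npy",d)
E
```

```text
pics
{'time_s': 0.0, 'joints': array([ 1.23647951,  0.59211634,  0.04828705,  1.60984162, -0.03328757,
        0.94265921, -0.03375517]), 'qvel': array([-0.00036977, -0.00032306, -0.00158986, -0.00094236,  0.00092306,
       -0.00166966, -0.00179148]), 'joint_efforts': array([-5.66021954e-04, -5.48696280e+01,  1.54639665e+00, -1.98124856e+01,
        9.46336950e-03,  8.64634872e-03, -1.10811439e-05]), 'eef_pos': array([ 0.17272432, -0.703276  ,  0.23013537]), 'tool_rot': array([ 9.92756480e-01,  1.20138834e-01, -1.97186303e-04, -1.09247323e-03]), 'ft_force': array([ 0.31387233, -0.46305271,  0.56712623]), 'moment': array([ 0.02468006,  0.03652353, -0.00320729]), 'grip_width': 1.0003405600363757}
scene {'fovy': 43.19052219252994, 'cx': 259.93592431141315, 'cy': 185.84696471133998, 'world_from_camera': array([[-0.4082613 ,  0.50171352, -0.76263114,  1.60121422],
       [ 0.91271602,  0.23944334, -0.33108361,  0.49257559],
       [ 0.01649782, -0.83123428, -0.55567742,  0.88764645],
       [ 0.        ,  0.        ,  0.        ,  1.        ]])}
side {'fovy': 53.736502605805576, 'cx': 259.2231731465353, 'cy': 192.4106006132423, 'world_from_camera': array([[ 0.99610284, -0.04952634,  0.07298135,  0.45261866],
       [-0.08798109, -0.49977006,  0.86167814, -0.89953521],
       [-0.00620187, -0.86474102, -0.50217976,  0.60067746],
       [ 0.        ,  0.        ,  0.        ,  1.        ]])}
wrist {'fovy': 62.95103055411097, 'cx': 247.27056860592484, 'cy': 190.40638776443538, 'T_tool_cam': array([[ 9.72577463e-04, -9.52884446e-01, -3.03331974e-01,
         7.77998351e-02],
       [ 9.99999458e-01,  8.13693874e-04,  6.50181043e-04,
        -4.51137629e-04],
       [-3.72728034e-04, -3.03332442e-01,  9.52884721e-01,
        -1.42537234e-01],
       [ 0.00000000e+00,  0.00000000e+00,  0.00000000e+00,
         1.00000000e+00]])}
```

View pics/scene0.png

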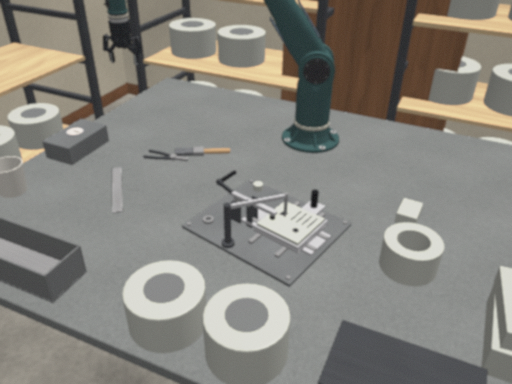

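View pics/side0.png

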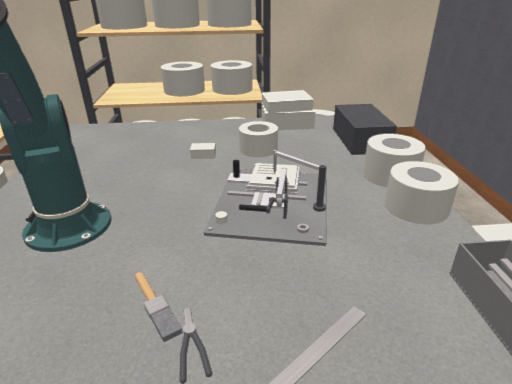

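View pics/wrist0.png

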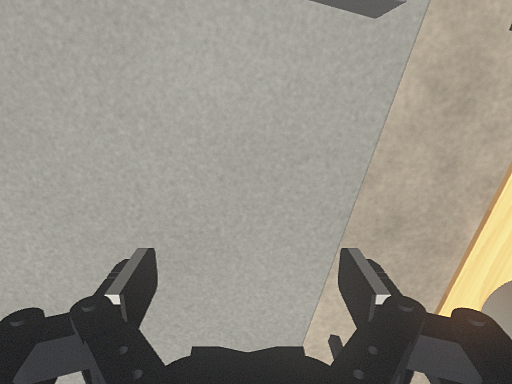

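Scene: knob at about (314,198), fixture around (270,225). Side: knob (236,168), handle bar (253,207), pointer column (321,187). I'll zoom in for details.

```bash
cat > h.py <<'E'
from station import *
import cv2,numpy as np
from scipy.spatial.transform import Rotation as R
def cam(n,s=None):
    c=calibration(n);f=192/np.tan(np.radians(c['fovy']/2))
    if n=='wrist':
        T=np.eye(4);T[:3,:3]=R.from_quat(s['tool_rot']).as_matrix();T[:3,3]=s['eef_pos'];T=T@c['T_tool_cam']
    else:T=c['world_from_camera']
    return f,c['cx'],c['cy'],T
def ray(C,u,v):
    f,cx,cy,T=C;d=T[:3,:3]@np.array([(u-cx)/f,(v-cy)/f,1.]);return T[:3,3],d
def onz(C,u,v,z):
    o,d=ray(C,u,v);return o+d*(z-o[2])/d[2]
def proj(C,p):
    f,cx,cy,T=C;q=T[:3,:3].T@(np.array(p)-T[:3,3]);return f*q[0]/q[2]+cx,f*q[1]/q[2]+cy
def tri(a,b):
    (o1,d1),(o2,d2)=a,b
    A=np.c_[d1,-d2];t=np.linalg.lstsq(A,o2-o1,rcond=None)[0]
    p,q=o1+d1*t[0],o2+d2*t[1];return (p+q)/2,np.linalg.norm(p-q)
E
python3 - <<'E'
import cv2
a=cv2.imread('pics/scene0.png')[165:285,175:360];cv2.imwrite('pics/scene0z.png',cv2.resize(a,None,fx=4.3,fy=4.3,interpolation=cv2.INTER_CUBIC))
a=cv2.imread('pics/side0.png')[140:250,200:345];cv2.imwrite('pics/side0z.png',cv2.resize(a,None,fx=5,fy=5,interpolation=cv2.INTER_CUBIC))
E
```

```text
(no output)
```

View pics/scene0z.png

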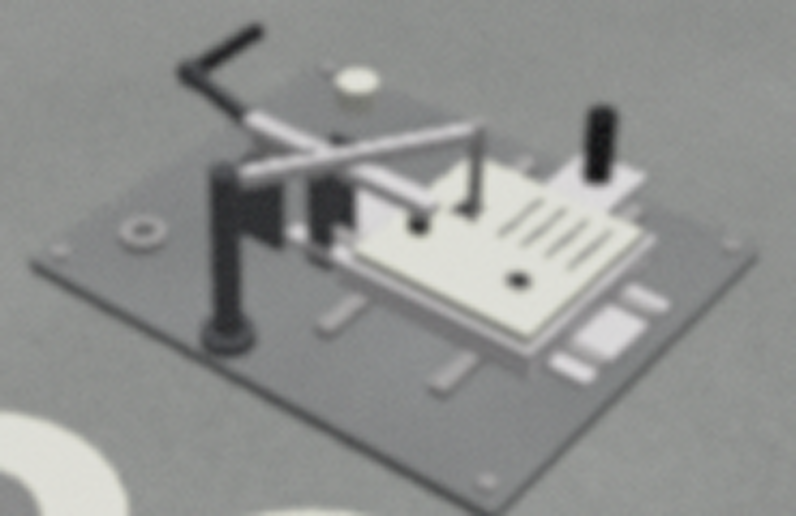

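View pics/side0z.png

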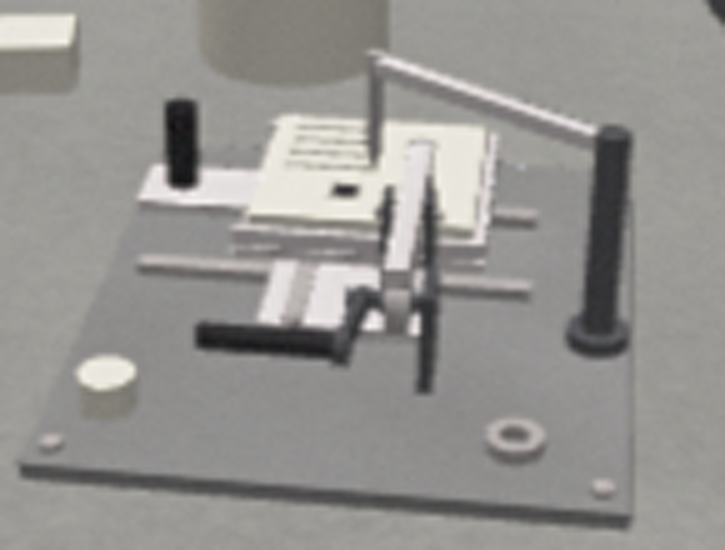

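Run:
```python
from h import *
S=cam('scene');D=cam('side')
s=lambda u,v:(175+u/4.3,165+v/4.3)
d=lambda u,v:(200+u/5,140+v/5)
print('slab scene',[onz(S,*s(*p),.012)[:2].round(4) for p in [(32,260),(495,512),(755,253)]])
print('slab side',[onz(D,*d(*p),.012)[:2].round(4) for p in [(22,465),(630,515)]])
print('knob top',onz(S,*s(602,112),.096),onz(D,*d(181,105),.096),tri(ray(S,*s(602,112)),ray(D,*d(181,105))))
print('knob base',tri(ray(S,*s(598,178)),ray(D,*d(183,182))))
print('tip',tri(ray(S,*s(470,212)),ray(D,*d(376,166))),onz(S,*s(470,212),.066),onz(D,*d(376,166),.066))
print('round',onz(S,*s(518,280),.06),'sq',onz(S,*s(466,210),.06),'side sq',onz(D,*d(345,189),.06))
print('bar free end',tri(ray(S,*s(257,32)),ray(D,*d(200,334))),'blade',tri(ray(S,*s(190,72)),ray(D,*d(340,345))))
print('coltop',tri(ray(S,*s(225,172)),ray(D,*d(613,135))))
print('plug',onz(S,*s(358,80),.034),onz(D,*d(107,372),.034),'ring',onz(S,*s(142,230),.022),onz(D,*d(516,436),.022))
```

```text
slab scene [array([ 0.6833, -0.1469]), array([0.7698, 0.2191]), array([0.4677, 0.2916])]
slab side [array([ 0.3769, -0.0859]), array([ 0.6828, -0.1579])]
knob top [0.47068335 0.17617314 0.096     ] [0.47206226 0.16635617 0.096     ] (array([0.47092425, 0.17513112, 0.09373482]), np.float64(0.0042739993623731))
knob base (array([0.47023875, 0.17659413, 0.03868781]), np.float64(0.004136179619420509))
tip (array([0.58661655, 0.12538934, 0.07131388]), np.float64(0.006546323501052969)) [0.5752565  0.12343164 0.066     ] [0.58959236 0.13028499 0.066     ]
round [0.62071454 0.17432879 0.06      ] sq [0.56686681 0.11754554 0.06      ] side sq [0.56857974 0.11342655 0.06      ]
bar free end (array([ 0.47134861, -0.08462372,  0.08775523]), np.float64(0.0031832732641444567)) blade (array([ 0.540326  , -0.10266487,  0.088746  ]), np.float64(0.004341960329714037))
coltop (array([0.7012175 , 0.00875176, 0.14322354]), np.float64(0.004734595787991316))
plug [ 0.42020382 -0.02613466  0.034     ] [ 0.4225172  -0.03528758  0.034     ] ring [ 0.63424673 -0.08979046  0.022     ] [ 0.63550425 -0.09893186  0.022     ]
```

The fixture is turned by about -13.3 degrees. The slab centre plus offset, the column and the round/square spacing all agree, with the tip near (0.589, 0.130). Next I move to a viewing pose for precision.

>>> play_rows([
  [2.8,4.5,1,0,0,-3],
  [5.6,9,2,0,0,-6],
  [8.4,13.6,3,0,0,-9],
  [11.2,18.1,4,0,0,-12],
  [14,22.7,5,0,0,-15],
  [16.8,27.2,5,0,0,-18],
  [19.6,31.8,5,0,0,-21],
  [22.4,36.3,5,0,0,-24],
  [25.2,40.8,5,0,0,-27],
  [27.7,45.3,5,0,0,-27],
  [27.7,45.3,5,0,0,-27],
], jaw=1)

```text
time_s: 1.52
eef_pos: [0.4522, -0.2456, 0.2803]
tool_rot: [0.994, -0.11, 0.0, -0.002]
ft_force: [-0.6, -1.0, 0.4]
grip_width: 0.998
```

>>> play_rows([
  [0,5,0,0,0,0],
  [0,10,0,0,0,0],
  [0,15,0,0,0,0],
  [0,20,0,0,0,0],
  [0,25,0,0,0,0],
  [0,30,0,0,0,0],
  [0,31,0,0,0,0],
  [0,31,0,0,0,0],
  [0,31,0,0,0,0],
])

```text
time_s: 2.65
eef_pos: [0.4522, 0.0623, 0.2801]
tool_rot: [0.994, -0.112, 0.0, -0.001]
ft_force: [0.6, 0.0, -0.6]
grip_width: 1.001
```

Run:
```python
from h import *
s=sense();print(s['time_s'],s['eef_pos'],s['tool_rot'],np.abs(s['qvel']).max(),s['joints'])
im,d=capture('wrist');cv2.imwrite('pics/w1.png',im)
np.savez('pics/w1.npz',p=s['eef_pos'],q=s['tool_rot'])
C=cam('wrist',s)
for n,p in dict(tip=(.589,.1305,.066),round=(.6207,.1743,.06),sq=(.567,.1165,.06),knob=(.4705,.1755,.096)).items(): print(n,proj(C,p))
cv2.imwrite('pics/w1z.png',cv2.resize(im,(800,600),interpolation=cv2.INTER_CUBIC))
```

```text
2.65 [0.45215597 0.06226905 0.28008398] [ 9.93716010e-01 -1.11921753e-01  1.32408297e-04 -1.41263571e-03] 0.00540569212688929 [-0.1101225   0.19062213 -0.1440894   2.13485559  0.033828    0.81707596
 -2.0698696 ]
tip (np.float64(155.456157161435), np.float64(49.69068897613499))
round (np.float64(107.62732934306598), np.float64(28.27674349858941))
sq (np.float64(175.6548157349402), np.float64(68.86687872782626))
knob (np.float64(141.57405607318998), np.float64(173.34552003795037))
```

View pics/w1z.png

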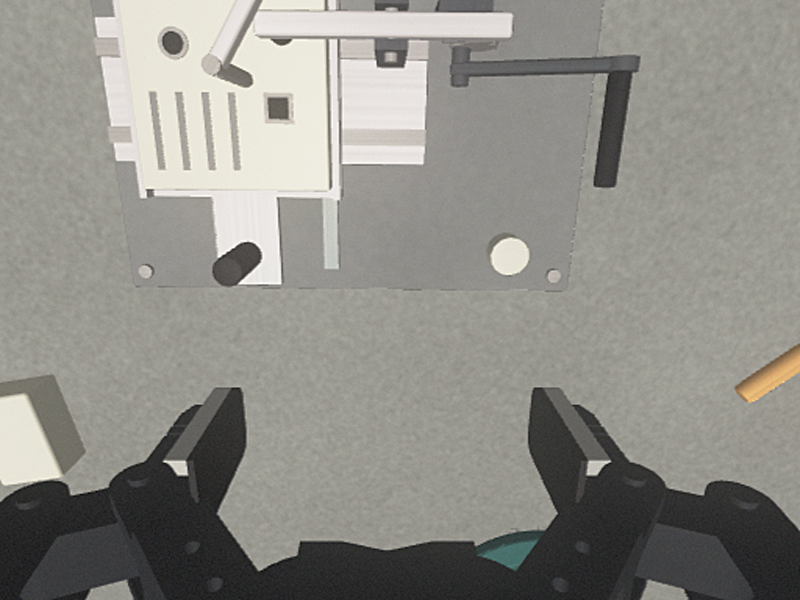

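Clear view: round mark at (173,42), square mark (278,108), pointer tip (~250,79), knob top (~228,265), bar end (605,185) to elbow (622,62), all in the 800-wide picture.

Run:
```python
from h import *
im=cv2.imread('pics/w1.png');cv2.imwrite('pics/w1t.png',cv2.resize(im[5:100,90:220],None,fx=6,fy=6,interpolation=cv2.INTER_CUBIC))
z=np.load('pics/w1.npz');C=cam('wrist',dict(eef_pos=z['p'],tool_rot=z['q']))
g=cv2.cvtColor(im,cv2.COLOR_BGR2GRAY)
n,l,st,ce=cv2.connectedComponentsWithStats((g<75).astype(np.uint8))
for i in range(1,n):
    if st[i,4]>20 and ce[i,1]<240: print(st[i],ce[i],onz(C,*ce[i],.06).round(4))
```

```text
[ 312   45   96   75 1168] [388.26541096  78.41523973] [ 0.5064 -0.1065  0.06  ]
[136 155  31  25 174] [154.35057471 165.40804598] [0.4701 0.172  0.06  ]
```

View pics/w1t.png

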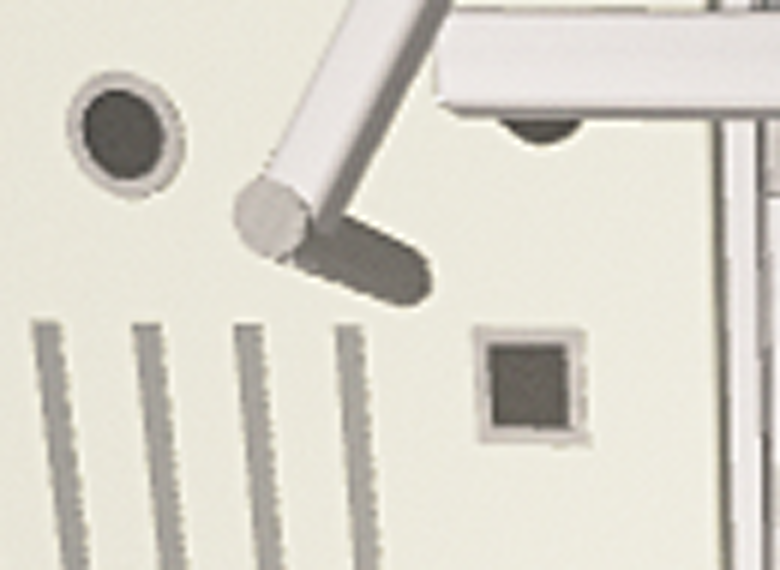

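Run:
```python
from h import *
im=cv2.imread('pics/w1.png')
z=np.load('pics/w1.npz');C=cam('wrist',dict(eef_pos=z['p'],tool_rot=z['q']))
t=lambda u,v:((u+.5)/6-.5+90,(v+.5)/6-.5+5)
r=onz(C,*t(124,134),.06);q=onz(C,*t(529,386),.06);tip=onz(C,*t(401,276),.066)
D=cam('side');S=cam('scene')
print('r',r,'q',q,'diff',r-q,np.hypot(*(r-q)[:2]),np.hypot(.068,.04)); d=(r-q)[:2]
yaw=np.arctan2(d[1],d[0])-np.arctan2(.068,.04);print('yaw',np.degrees(yaw))
print('tip',tip,'top',onz(C,*t(270,217),.146))
# slab near edge & yaw from screws
w=lambda u,v:((u+.5)/1.5625-.5,(v+.5)/1.5625-.5)
a,b=onz(C,*w(146,271),.014),onz(C,*w(554,276),.014);print('near screws',a,b,'yaw',np.degrees(np.arctan2(*(a-b)[:2]))*-1)
print('knobtop',onz(C,*w(229,266),.096))
e=np.array([np.cos(yaw),np.sin(yaw)]);n=np.array([-e[1],e[0]])
print('tip-round',tip-r,[(tip-r)[:2]@e,(tip-r)[:2]@n]);print('tip-sq',tip-q,[(tip-q)[:2]@e,(tip-q)[:2]@n])
zb=.06+.1*np.sin(np.radians(15))
print('bar end',onz(C,*w(605,183),zb),'elbow',onz(C,*w(622,62),zb))
cv2.imwrite('pics/w1b.png',cv2.resize(im[20:185,130:420],None,fx=2.75,fy=2.75,interpolation=cv2.INTER_CUBIC))
```

```text
r [0.62129983 0.17118178 0.06      ] q [0.56644954 0.11430508 0.06      ] diff [0.05485029 0.0568767  0.        ] 0.07901590915254456 0.07889233169326408
yaw -13.495387999876232
tip [0.58795801 0.12978396 0.066     ] top [0.58530976 0.12567402 0.146     ]
near screws [0.4705938 0.2716898 0.014    ] [ 0.38863493 -0.07018249  0.014     ] yaw -13.481393996501463
knobtop [0.47282174 0.16930463 0.096     ]
tip-round [-0.03334182 -0.04139782  0.006     ] [np.float64(-0.022760323099441235), np.float64(-0.048035658844004424)]
tip-sq [0.02150847 0.01547888 0.006     ] [np.float64(0.017302333159603535), np.float64(0.020070856796371675)]
bar end [ 0.46995832 -0.09100384  0.0858819 ] elbow [ 0.54179709 -0.10798028  0.0858819 ]
```

View pics/w1b.png

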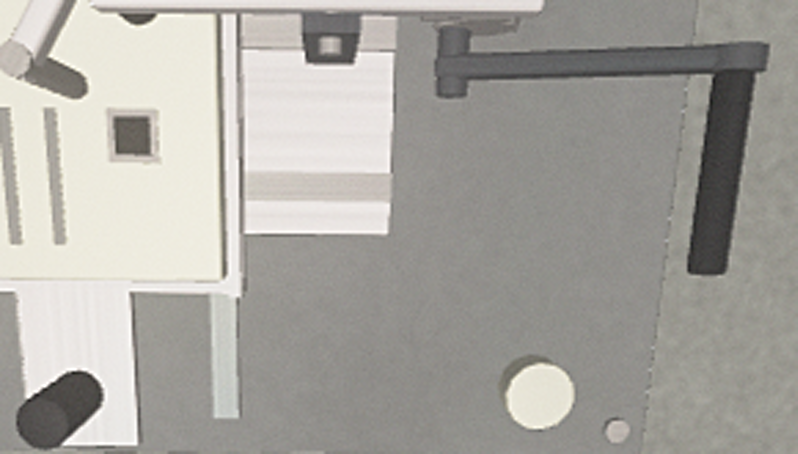

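Round–square spacing measures 79.0 mm (78.9 given) and the yaw is -13.5 degrees twice over. The tip is at (0.588, 0.130). Going to the knob.

>>> play_rows([
  [0.8,5,0,0,0,0],
  [1.8,10.8,0,0,0,-0.6],
  [1.8,10.8,-5,0,0,-0.6],
  [1.8,10.8,-10,0,0,-0.6],
  [1.8,10.8,-14,0,0,-0.6],
  [1.8,10.8,-17,0,0,-0.6],
  [1.8,10.8,-19.5,0,0,-0.6],
  [1.8,10.8,-21.5,0,0,-0.6],
  [1.8,10.8,-22.3,0,0,-0.6],
  [1.8,10.8,-22.3,0,0,-0.6],
  [1.8,10.8,-22.3,0,0,-0.6],
])

```text
time_s: 4.08
eef_pos: [0.4708, 0.1702, 0.0578]
tool_rot: [0.993, -0.118, 0.001, -0.002]
ft_force: [0.3, 0.0, 0.1]
grip_width: 1.0
```

>>> play_rows([
  [0,0,0,0,0,0],
  [0,0,0,0,0,0],
  [0,0,0,0,0,0],
  [0,0,0,0,0,0],
  [0,0,0,0,0,0],
  [0,0,0,0,0,0],
  [0,0,0,0,0,0],
  [0,0,0,0,0,0],
], jaw=-1)

```text
time_s: 5.08
eef_pos: [0.471, 0.1705, 0.0581]
tool_rot: [0.993, -0.117, 0.001, -0.002]
ft_force: [-0.7, -0.2, 5.7]
grip_width: 0.238
```

```bash
cat > look.py <<'E'
from h import *
import sys
k=sys.argv[1]
s=sense();print(s['time_s'],s['eef_pos'],s['tool_rot'],s['grip_width'],s['ft_force'])
for n in ['wrist','scene','side']:
    im,d=capture(n)
    cv2.imwrite(f'pics/{k}_{n}.png',im)
np.savez(f'pics/{k}.npz',p=s['eef_pos'],q=s['tool_rot'])
a=cv2.imread(f'pics/{k}_wrist.png')
b=cv2.resize(cv2.imread(f'pics/{k}_scene.png')[165:285,185:345],(400,300),interpolation=cv2.INTER_CUBIC)
c=cv2.resize(cv2.imread(f'pics/{k}_side.png')[120:240,190:350],(400,300),interpolation=cv2.INTER_CUBIC)
o=np.zeros((600,800,3),np.uint8);o[:300,:400]=b;o[:300,400:]=c;o[300:,:400]=cv2.resize(a,(400,300),interpolation=cv2.INTER_AREA)
cv2.imwrite(f'pics/{k}.png',o)
E
python3 look.py k1
```

```text
5.075 [0.47103302 0.17049376 0.05814736] [ 0.9930807  -0.11741319  0.00101988 -0.00195664] 0.23810003006040548 [-0.67351886 -0.2269687   5.70856216]
```

View pics/k1.png

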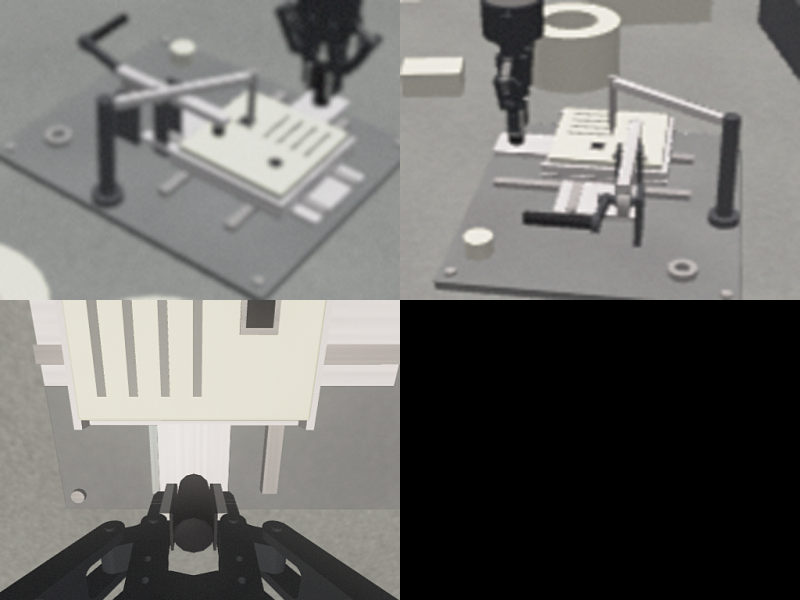

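View pics/k1_wrist.png

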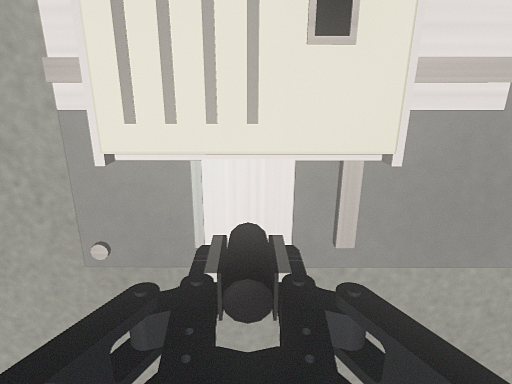

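Run:
```python
from h import *
z=np.load('pics/k1.npz');C=cam('wrist',dict(eef_pos=z['p'],tool_rot=z['q']))
yaw=np.radians(-13.5);e=np.array([np.cos(yaw),np.sin(yaw)]);n=np.array([-e[1],e[0]])
p=onz(C,334,36.5,.06);print(p,p[:2]+.007*e)
# scene blob shift round mark
S=cam('scene')
for f in ['scene0','k1_scene']:
    g=cv2.cvtColor(cv2.imread(f'pics/{f}.png'),cv2.COLOR_BGR2GRAY)[222:238,285:307].astype(float)
    w=np.clip(170-g,0,None);print(f,(w.sum(0)@np.arange(22))/w.sum()+285,(w.sum(1)@np.arange(16))/w.sum()+222,g.min())
```

```text
[0.55879317 0.1135597  0.06      ] [0.56559976 0.11192558]
scene0 295.2621951219512 229.96219512195123 73.0
k1_scene 294.8324808184143 229.68286445012788 79.0
```

>>> play_rows([
  [-0.5,-0.6,0,0,0,0],
  [-1,-1.2,0,0,0,0],
  [-1.5,-1.9,0,0,0,0],
  [-2,-2.5,0,0,0,0],
  [-2.5,-3.1,0,0,0,0],
  [-3,-3.7,0,0,0,0],
  [-3.2,-4,0,0,0,0],
  [-3.2,-4,0,0,0,0],
  [-3.2,-4,0,0,0,0],
])

```text
time_s: 6.35
eef_pos: [0.4382, 0.1295, 0.0582]
tool_rot: [0.993, -0.118, 0.0, -0.001]
ft_force: [0.2, -2.3, 3.3]
grip_width: 0.242
```

```bash
python3 look.py k2
python3 - <<'E'
from h import *
a=cv2.resize(cv2.imread('pics/k2_scene.png')[185:240,250:325],(800,587),interpolation=cv2.INTER_CUBIC);cv2.imwrite('pics/k2s.png',a)
a=cv2.resize(cv2.imread('pics/k2_side.png')[145:200,230:305],(800,587),interpolation=cv2.INTER_CUBIC);cv2.imwrite('pics/k2d.png',a)
E
```

```text
6.35 [0.43821916 0.1294842  0.05815223] [ 9.93045393e-01 -1.17727013e-01  2.57165205e-04 -1.06384645e-03] 0.24236213755517577 [ 0.18709892 -2.27694986  3.32242495]
```

View pics/k2s.png

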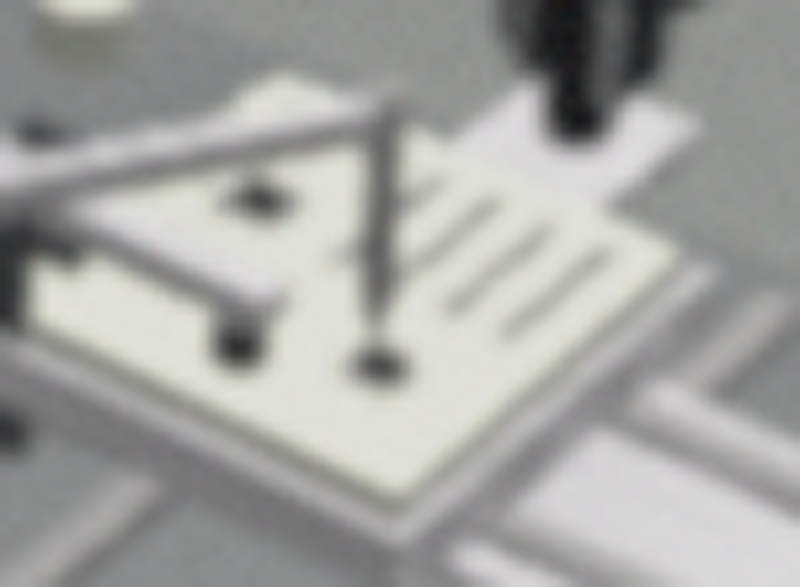

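View pics/k2d.png

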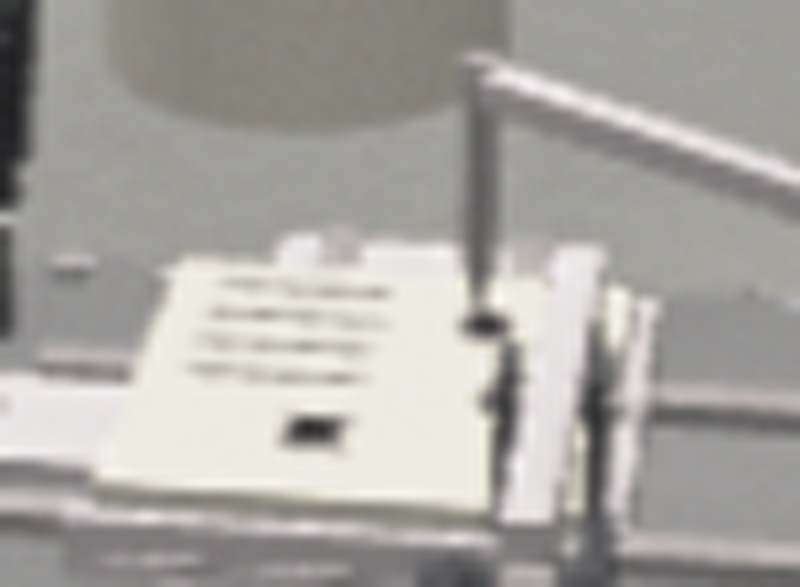

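View pics/k2_wrist.png

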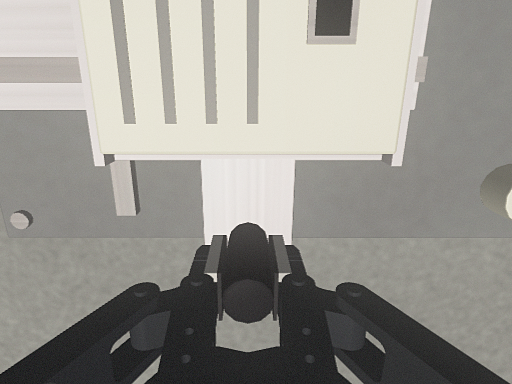

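Run:
```python
from h import *
S=cam('scene');D=cam('side')
s=lambda u,v:(250+u/10.667-.45,185+v/10.667-.45)
d=lambda u,v:(230+u/10.667-.45,145+v/10.667-.45)
yaw=np.radians(-13.5);e=np.array([np.cos(yaw),np.sin(yaw)]);n=np.array([-e[1],e[0]])
for N,C,m,t in [('scene',S,s(381,366),s(376,320)),('side',D,d(487,325),d(481,308))]:
    M=onz(C,*m,.06);print(N,'mark',M)
    T=onz(C,*t,.066);print(' tip',T,'tip-mark',(T-M)[:2],'fix',(T-M)[:2]@e,(T-M)[:2]@n)
    print(' ideal tip px for mark (zoom shift)',(np.array(proj(C,M+[0,0,.006]))-m)*10.667)
    print(' mark', [proj(C,M+[v[0]*.01,v[1]*.01,0])-np.array(m) for v in(e,n)])
```

```text
scene mark [0.58619916 0.13097321 0.06      ]
 tip [0.57572463 0.12511647 0.066     ] tip-mark [-0.01047453 -0.00585674] fix -0.008817888810085765 -0.008140149068631064
 ideal tip px for mark (zoom shift) [  1.04643232 -18.24017518]
 mark [array([-2.0717656 ,  1.71819212]), array([2.94296806, 1.38095833])]
side mark [0.58962514 0.12970469 0.06      ]
 tip [0.58770139 0.12896506 0.066     ] tip-mark [-0.00192375 -0.00073963] fix -0.0016979354233627715 -0.0011682815281862048
 ideal tip px for mark (zoom shift) [  0.31168623 -18.47757326]
 mark [array([3.2296637 , 0.20306511]), array([ 0.35720361, -1.47568062])]
```

Run:
```python
from h import *
S=cam('scene');D=cam('side')
s=lambda u,v:(250+u/10.667-.45,185+v/10.667-.45)
d=lambda u,v:(230+u/10.667-.45,145+v/10.667-.45)
def hint(a,b):
    (o1,d1),(o2,d2)=a,b;t=np.linalg.solve(np.c_[d1[:2],-d2[:2]],(o2-o1)[:2]);return o1+d1*t[0],(o2+d2*t[1])[2]
# refine pin axis by darkest centroid per row on raw images
def axis(f,rows,c0,c1):
    g=cv2.cvtColor(cv2.imread(f),cv2.COLOR_BGR2GRAY).astype(float);o=[]
    for r in rows:
        x=g[r,c0:c1];w=np.clip(np.percentile(x,75)-x-25,0,None);o.append((w@np.arange(c0,c1))/max(w.sum(),1e-6))
    return np.round(o,2)
print('scene',axis('pics/k2_scene.png',range(198,217),281,291))
print('scene0',axis('pics/scene0.png',range(198,217),281,291))
print('side',axis('pics/k2_side.png',range(153,174),270,281))
for rs,rd in [((285.4,205),(275.2,160)),((285.0,210),(275.1,168))]:
    print(hint(ray(S,*rs),ray(D,*rd)))
z=np.load('pics/w1.npz');C=cam('wrist',dict(eef_pos=z['p'],tool_rot=z['q']))
t=lambda u,v:((u+.5)/6-.5+90,(v+.5)/6-.5+5)
w=lambda u,v:((u+.5)/1.5625-.5,(v+.5)/1.5625-.5)
yaw=np.radians(-13.5);e=np.array([np.cos(yaw),np.sin(yaw)]);n=np.array([-e[1],e[0]])
a,b=onz(C,*w(135,287),.012),onz(C,*w(568,291),.012)
print('near edge',a,b,np.linalg.norm(a-b),'tip from slab',(a+b)[:2]/2+.16*e+.06*n)
for p in [(.588,.130),(.5855,.126),(.586,.128)]:
    print(p,[ (np.array(proj(C,(*p,zz)))-[90,5])*6 for zz in (.146,.139,.08,.066)],'scene',[(np.array(proj(S,(*p,zz)))-[250,185])*10.667 for zz in(.139,.066)],'side',[(np.array(proj(D,(*p,zz)))-[230,145])*10.667 for zz in(.139,.066)])
```

```text
scene [284.73 285.37 285.43 285.42 285.45 285.67 285.66 285.32 285.05 284.76
 284.71 284.94 285.24 285.19 285.04 284.85 284.76 284.62 284.67]
scene0 [  0.   285.5  285.4  285.36 285.29 285.24 285.28 285.18 285.12 285.02
 284.99 284.91 284.75 284.4  283.83 283.42 283.44 283.78 284.29]
side [272.69   0.   274.33 274.75 274.73 274.72 274.78 274.76 274.73 274.78
 274.75 274.65 274.54 274.48 274.47 274.57 274.93 274.73 274.41 274.37
 274.42]
(array([0.58888153, 0.13001337, 0.10926425]), np.float64(0.11089980658565946))
(array([0.5889369 , 0.12968997, 0.0922064 ]), np.float64(0.0841599107560752))
near edge [0.45883876 0.28749219 0.012     ] [ 0.3717018 -0.0810386  0.012    ] 0.3786922135879512 tip from slab [0.58485619 0.12421773]
(0.588, 0.13) [array([230.19144291, 200.82160345]), array([248.7434967 , 208.89520484]), array([373.85491668, 263.3419926 ]), array([397.24581381, 273.52139278])] scene [array([384.21473199, 116.33443308]), array([371.23227037, 345.79079841])] side [array([480.52587925,  68.82242604]), array([476.78679061, 301.5133256 ])]
(0.5855, 0.126) [array([264.72478271, 213.54259906]), array([282.35410953, 221.27409766]), array([401.28613112, 273.43279712]), array([423.53009465, 283.18808584])] scene [array([373.15684113, 107.34653814]), array([360.53702891, 336.52434551])] side [array([473.38809385,  75.04004189]), array([469.86253368, 308.26158125])]
(0.586, 0.128) [array([249.32434912, 213.18351211]), array([267.35107132, 220.92451041]), array([388.96322992, 273.14695562]), array([411.70830807, 282.91410071])] scene [array([379.76849473, 110.30496154]), array([366.94049553, 339.57091944])] side [array([474.29098373,  72.03839814]), array([470.74231106, 305.00178569])]
```

The pin's cone tip is hidden in the wrist view. Using the pin axis instead, all three views say the tip lies 2–5 mm nearer and to the right of the mark centre. I correct for that and hold.

>>> play_rows([
  [-0.12,-0.14,0,0,0,0],
  [-0.25,-0.28,0,0,0,0],
  [-0.25,-0.28,0,0,0,0],
  [-0.25,-0.28,0,0,0,0],
  [-0.25,-0.28,0,0,0,0],
  [-0.25,-0.28,0,0,0,0],
  [-0.25,-0.28,0,0,0,0],
])

```text
time_s: 7.38
eef_pos: [0.4359, 0.1269, 0.0582]
tool_rot: [0.993, -0.118, 0.0, -0.001]
ft_force: [1.9, 1.7, 2.2]
grip_width: 0.244
```

```bash
python3 look.py k3
python3 - <<'E'
from h import *
a=cv2.resize(cv2.imread('pics/k3_scene.png')[185:240,250:325],(400,293),interpolation=cv2.INTER_CUBIC)
b=cv2.resize(cv2.imread('pics/k3_side.png')[145:200,230:305],(400,293),interpolation=cv2.INTER_CUBIC)
cv2.imwrite('pics/k3s.png',np.hstack([a,b]))
E
```

```text
7.375 [0.43586569 0.12691475 0.05817819] [ 9.93057384e-01 -1.17623782e-01  4.26669466e-04 -1.22269831e-03] 0.2441007262865764 [1.86417402 1.681898   2.22191024]
```

View pics/k3s.png

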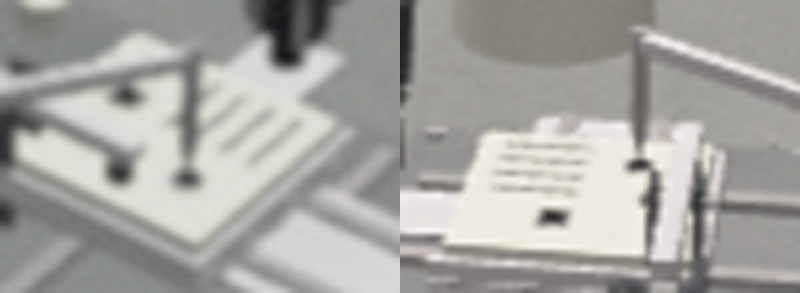

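Round mark now under the pin in both views (scene 187 vs 188, side 640 vs 640). I hold a bit more, then slide on.

>>> play_rows([
  [0,0,0,0,0,0],
  [0,0,0,0,0,0],
  [0,0,0,0,0,0],
  [0,0,0,0,0,0],
])

```text
time_s: 8.02
eef_pos: [0.4358, 0.1268, 0.0582]
tool_rot: [0.993, -0.118, 0.0, -0.001]
ft_force: [2.7, 1.5, 1.3]
grip_width: 0.243
```

>>> play_rows([
  [0.6,0.6,0,0,0,0],
  [1.3,1.3,0,0,0,0],
  [2,2.1,0,0,0,0],
  [2.7,2.8,0,0,0,0],
  [3.4,3.5,0,0,0,0],
  [4.1,4.2,0,0,0,0],
  [4.8,5,0,0,0,0],
  [5.2,5.4,0,0,0,0],
  [5.5,5.7,0,0,0,0],
  [5.5,5.7,0,0,0,0],
  [5.5,5.7,0,0,0,0],
])

```text
time_s: 9.4
eef_pos: [0.4887, 0.1827, 0.0582]
tool_rot: [0.993, -0.118, -0.001, 0.0]
ft_force: [-1.6, 0.5, 7.1]
grip_width: 0.241
```

```bash
python3 look.py k4
python3 - <<'E'
from h import *
a=cv2.resize(cv2.imread('pics/k4_scene.png')[185:240,250:325],(400,293),interpolation=cv2.INTER_CUBIC)
b=cv2.resize(cv2.imread('pics/k4_side.png')[145:200,230:305],(400,293),interpolation=cv2.INTER_CUBIC)
cv2.imwrite('pics/k4s.png',np.hstack([a,b]))
E
```

```text
9.4 [0.4887075  0.182681   0.05816785] [ 9.93037890e-01 -1.17786343e-01 -1.42875259e-03  2.91022985e-04] 0.24063148625254088 [-1.57000788  0.52257687  7.11498685]
```

View pics/k4s.png

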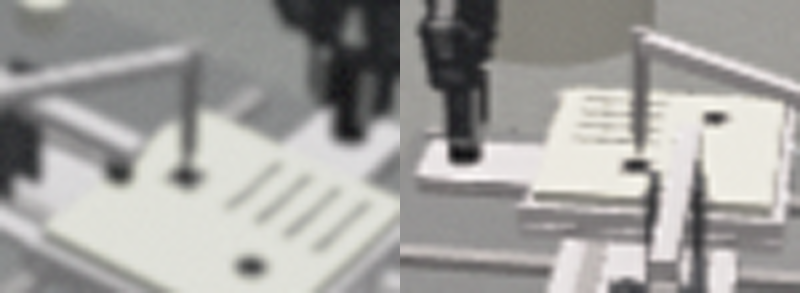

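View pics/k4_wrist.png

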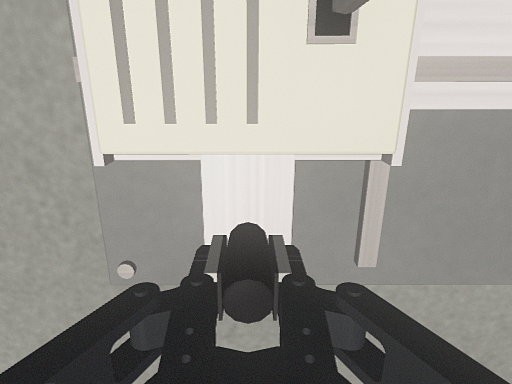

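The square mark is about 2 mm short. A small correction.

>>> play_rows([
  [0.2,0.1,0,0,0,0],
  [0.3,0.12,0,0,0,0],
  [0.3,0.12,0,0,0,0],
  [0.3,0.12,0,0,0,0],
])

```text
time_s: 10.05
eef_pos: [0.4894, 0.1825, 0.0582]
tool_rot: [0.993, -0.118, -0.003, 0.002]
ft_force: [-3.1, -0.5, 7.9]
grip_width: 0.239
```

```bash
python3 look.py k5
python3 - <<'E'
from h import *
a=cv2.resize(cv2.imread('pics/k5_scene.png')[185:240,250:325],(400,293),interpolation=cv2.INTER_CUBIC)
b=cv2.resize(cv2.imread('pics/k5_side.png')[145:200,230:305],(400,293),interpolation=cv2.INTER_CUBIC)
cv2.imwrite('pics/k5s.png',np.hstack([a,b]))
E
```

```text
10.05 [0.48940254 0.18251515 0.05815465] [ 0.99301254 -0.11794835 -0.00331436  0.0018165 ] 0.23857420916032754 [-3.05305372 -0.48693271  7.86549211]
```

View pics/k5s.png

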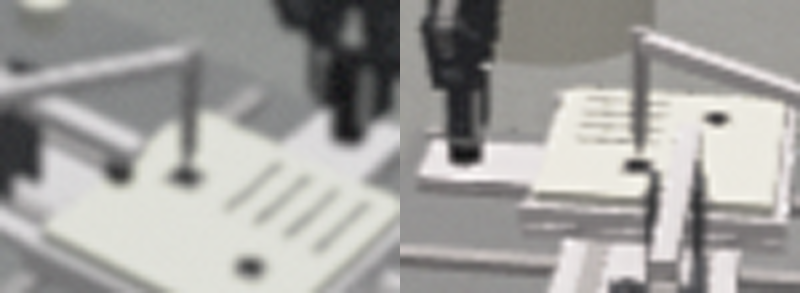

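View pics/k5_wrist.png

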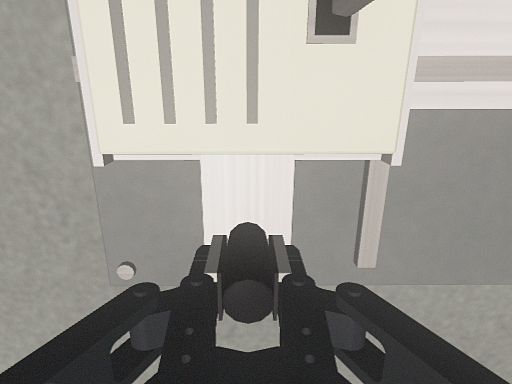

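>>> play_rows([
  [0.2,0.2,0,0,0,0],
  [0.35,0.3,0,0,0,0],
  [0.35,0.3,0,0,0,0],
  [0.35,0.3,0,0,0,0],
  [0.2,0.15,0,0,0,0],
])

```text
time_s: 10.82
eef_pos: [0.4909, 0.1842, 0.0582]
tool_rot: [0.993, -0.118, -0.003, 0.002]
ft_force: [2.2, 2.0, 1.8]
grip_width: 0.243
```

```bash
python3 look.py k6
python3 - <<'E'
from h import *
a=cv2.resize(cv2.imread('pics/k6_scene.png')[185:240,250:325],(400,293),interpolation=cv2.INTER_CUBIC)
b=cv2.resize(cv2.imread('pics/k6_side.png')[145:200,230:305],(400,293),interpolation=cv2.INTER_CUBIC)
cv2.imwrite('pics/k6s.png',np.hstack([a,b]))
E
```

```text
10.825 [0.49091077 0.18419592 0.05822714] [ 0.99301167 -0.11795507 -0.00343374  0.00162301] 0.24273199189005265 [2.15261324 1.96037931 1.79845801]
```

View pics/k6s.png

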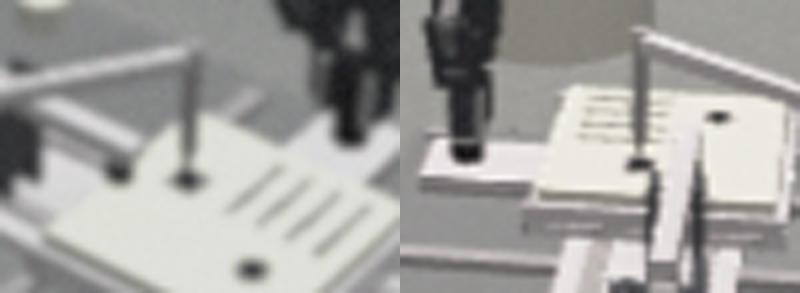

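Square mark now sits under the pin (188/188 scene, 640/640 side). Releasing the knob.

>>> play_rows([
  [0,0,0,0,0,0],
  [0,0,0,0,0,0],
  [0,0,0,0,0,0],
  [0,0,0,0,0,0],
  [0,0,0,0,0,0],
  [0,0,0,0,0,0],
], jaw=1)

```text
time_s: 11.72
eef_pos: [0.4909, 0.1841, 0.0582]
tool_rot: [0.993, -0.118, -0.004, 0.002]
ft_force: [-0.5, 0.7, -0.3]
grip_width: 1.0
```

>>> play_rows([
  [0,0,2,0,0,0],
  [0,0,5,0,0,0],
  [0,0,10,0,0,0],
  [0,0,15,0,0,0],
  [0,0,20,0,0,0],
  [-1,-5,22,0,0,0],
  [-2,-10,22,0,0,0],
  [-3,-15,22,0,0,0],
  [-3,-19,22,0,0,0],
  [-3,-19,22,0,0,0],
  [-3,-19,22,0,0,0],
])

```text
time_s: 13.1
eef_pos: [0.4608, -0.0052, 0.2782]
tool_rot: [0.993, -0.118, -0.004, 0.002]
ft_force: [0.5, -0.6, -0.1]
grip_width: 1.001
```

```bash
python3 look.py k7
python3 - <<'E'
from h import *
a=cv2.imread('pics/k7_wrist.png');cv2.imwrite('pics/k7w.png',cv2.resize(a[:230],None,fx=1.5625,fy=1.5625,interpolation=cv2.INTER_CUBIC))
E
```

```text
13.1 [ 0.46084517 -0.00524167  0.27821678] [ 0.99303245 -0.11777293 -0.00367559  0.00160447] 1.000769174847226 [ 0.45079758 -0.60211217 -0.11458876]
```

View pics/k7w.png

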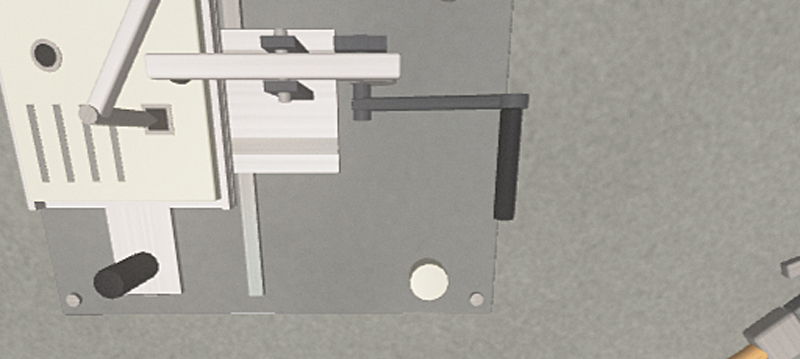

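View pics/k7.png

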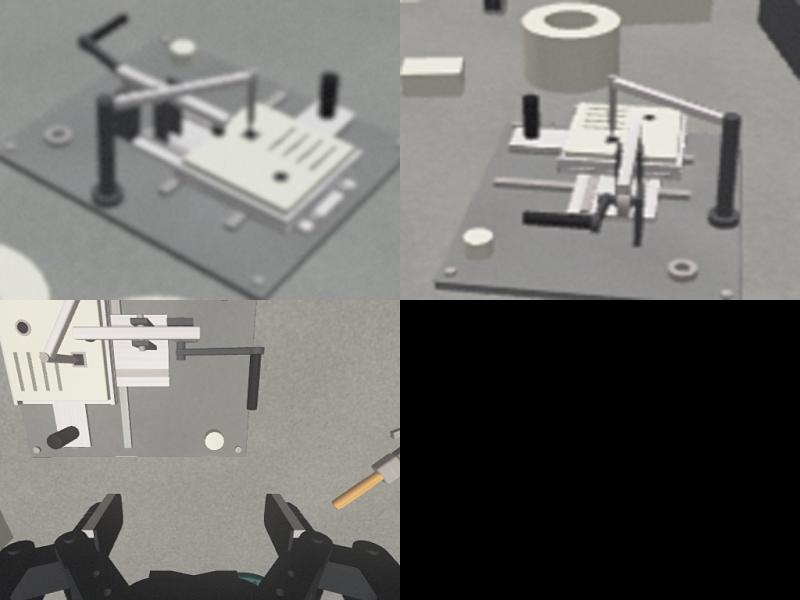

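The pointer's cone tip (157,119) now sits in the middle of the square mark's dark centre (158,118). Now the bar: near end (504,216), blade end (512,104), axle stub (362,103).

Run:
```python
from h import *
z=np.load('pics/k7.npz');C=cam('wrist',dict(eef_pos=z['p'],tool_rot=z['q']))
w=lambda u,v:((u+.5)/1.5625-.5,(v+.5)/1.5625-.5)
yaw=np.radians(-13.5);e=np.array([np.cos(yaw),np.sin(yaw)]);n=np.array([-e[1],e[0]])
zb=.0859
a=onz(C,*w(504,219),zb-.004);b=onz(C,*w(512,107),zb);print('bar',a,b,np.linalg.norm(a-b))
M=a[:2]+.035*e;print('M from end',M,'mid',(a+b)/2)
print('axle predicted',M+.0966*n)
st=onz(C,*w(362,118),.06);print('stub near end',st,'axis n coord',st[:2]@n,'vs bar',M@n,'diff',st[:2]@n-M@n)
print('tip-sq px',onz(C,*w(157,119),.066)-onz(C,*w(158,118),.06))
print('bar dir',np.degrees(np.arctan2(*(b-a)[[1,0]])), 'delta', M-z['p'][:2])
S=cam('scene');D=cam('side')
for nme,K in(('scene',S),('side',D)): print(nme,proj(K,(*M,zb)))
```

```text
bar [ 0.46661119 -0.09048443  0.0819    ] [ 0.53687686 -0.10611329  0.0859    ] 0.07209387149159574
M from end [ 0.50064414 -0.09865502] mid [ 0.50174403 -0.09829886  0.0839    ]
axle predicted [ 0.52319496 -0.00472409]
stub near end [ 0.55393268 -0.01065106  0.06      ] axis n coord 0.11895624944009078 vs bar 0.020943876467427954 diff 0.09801237297266283
tip-sq px [-0.00125996 -0.001581    0.006     ]
bar dir -12.539892013528814 delta [ 0.03979897 -0.09341335]
scene (np.float64(226.01774232490123), np.float64(176.90390190873774))
side (np.float64(251.48884510850496), np.float64(209.3328201487676))
```

>>> play_rows([
  [2.2,-4.6,0,0,0,0],
  [4.2,-9.2,0,0,0,0],
  [4.2,-9.2,-5,0,0,0],
  [4.2,-9.2,-10,0,0,0],
  [4.2,-9.2,-14,0,0,0],
  [4.2,-9.2,-17,0,0,0],
  [4.2,-9.2,-19.5,0,0,0],
  [4.2,-9.2,-21,0,0,0],
  [4.2,-9.2,-21.2,0,0,0],
  [4.2,-9.2,-21.2,0,0,0],
])

```text
time_s: 14.5
eef_pos: [0.5036, -0.0962, 0.0667]
tool_rot: [0.993, -0.116, -0.003, 0.002]
ft_force: [-0.5, -0.2, -0.0]
grip_width: 1.001
```

```bash
python3 look.py k8
```

```text
14.5 [ 0.50364912 -0.09616527  0.06666382] [ 0.99320332 -0.11633811 -0.0031688   0.00160219] 1.0014662293011374 [-0.47003929 -0.18055655 -0.04961452]
```

View pics/k8_wrist.png

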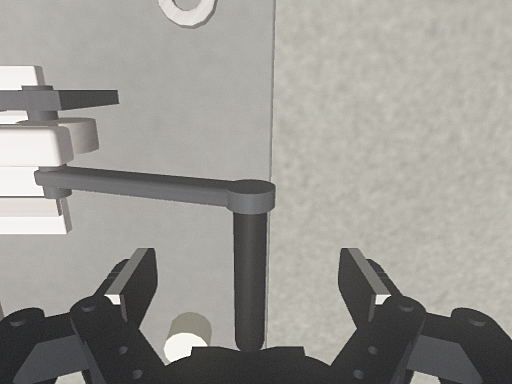

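View pics/k8.png

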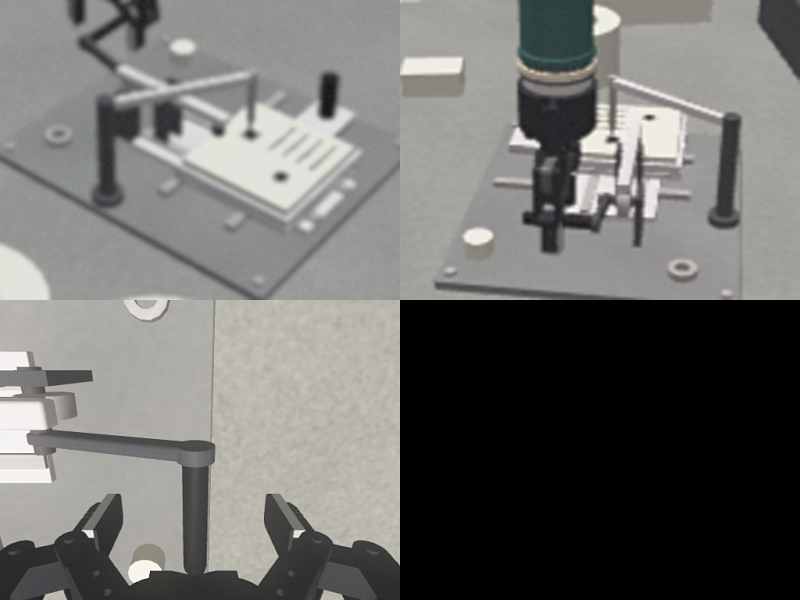

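The bar is centred between the jaws, col 250 in the wrist view (fingers at 157 and 340). Closing.

>>> play_rows([
  [0,0,0,0,0,0],
  [0,0,0,0,0,0],
  [0,0,0,0,0,0],
  [0,0,0,0,0,0],
  [0,0,0,0,0,0],
  [0,0,0,0,0,0],
  [0,0,0,0,0,0],
  [0,0,0,0,0,0],
], jaw=-1)

```text
time_s: 15.65
eef_pos: [0.5035, -0.0971, 0.0671]
tool_rot: [0.993, -0.117, -0.003, 0.002]
ft_force: [-0.5, -3.7, 1.9]
grip_width: 0.141
```

```bash
python3 look.py k9
python3 - <<'E'
import numpy as np
n=np.array([np.sin(np.radians(13.5)),np.cos(np.radians(13.5))])
for k in range(0,76,5):
    a=np.radians(15+k);d=.1*(np.cos(np.radians(15))-np.cos(a));print(k,(100*d*n).round(2),round(10*(np.sin(a)-np.sin(np.radians(15))),2))
E
```

```text
15.65 [ 0.5035118  -0.09709734  0.06708021] [ 0.99313784 -0.11689774 -0.00288475  0.00195404] 0.141188871341833 [-0.49508442 -3.67867213  1.88514787]
0 [0. 0.] 0.0
5 [0.06 0.26] 0.83
10 [0.14 0.58] 1.64
15 [0.23 0.97] 2.41
20 [0.34 1.43] 3.15
25 [0.47 1.94] 3.84
30 [0.6  2.52] 4.48
35 [0.75 3.14] 5.07
40 [0.92 3.82] 5.6
45 [1.09 4.53] 6.07
50 [1.27 5.28] 6.47
55 [1.46 6.07] 6.81
60 [1.65 6.88] 7.07
65 [1.85 7.7 ] 7.26
70 [2.05 8.54] 7.37
75 [2.25 9.39] 7.41
```

View pics/k9_wrist.png

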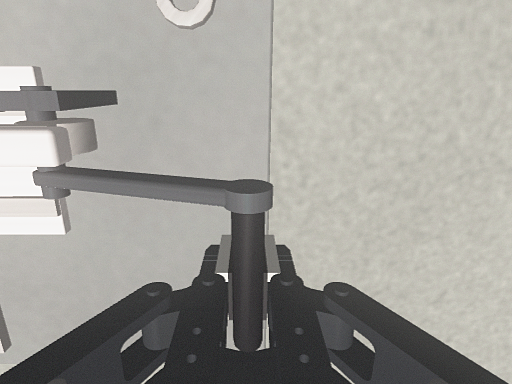

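Bar held (opening 0.141 ≈ 12 mm). Swing the first 35 degrees along the arc.

>>> play_rows([
  [0.03,0.13,0.41,0,0,0],
  [0.06,0.26,0.83,0,0,0],
  [0.1,0.42,1.23,0,0,0],
  [0.14,0.58,1.64,0,0,0],
  [0.18,0.77,2.02,0,0,0],
  [0.23,0.97,2.41,0,0,0],
  [0.28,1.2,2.78,0,0,0],
  [0.34,1.43,3.15,0,0,0],
  [0.47,1.94,3.84,0,0,0],
  [0.6,2.52,4.48,0,0,0],
  [0.75,3.14,5.07,0,0,0],
  [0.75,3.14,5.07,0,0,0],
])

```text
time_s: 17.3
eef_pos: [0.5111, -0.0654, 0.1189]
tool_rot: [0.993, -0.117, -0.003, 0.002]
ft_force: [0.0, -4.3, 2.9]
grip_width: 0.138
```

```bash
python3 look.py k10
```

```text
17.3 [ 0.51107887 -0.06543554  0.11893285] [ 0.9931601  -0.11670979 -0.00272759  0.00209726] 0.13754253603130728 [ 0.01907835 -4.2803259   2.89641459]
```

View pics/k10.png

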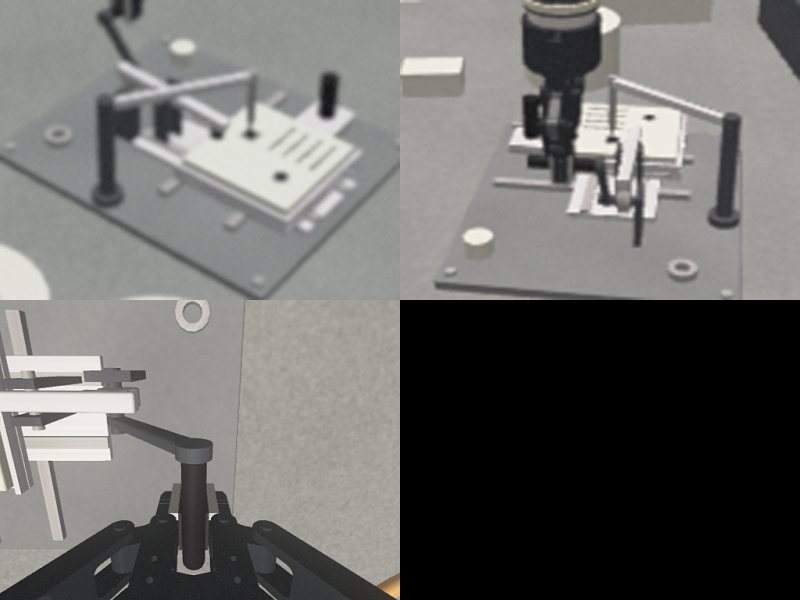

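View pics/k10_wrist.png

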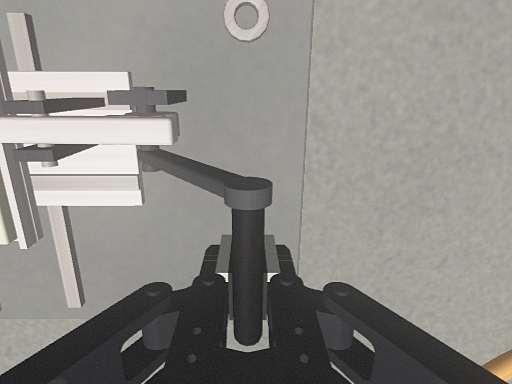

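The lever follows the arc with forces below 5 N. Now the rest, to upright.

>>> play_rows([
  [0.08,0.34,0.26,0,0,0],
  [0.17,0.68,0.5,0,0,0],
  [0.34,1.39,0.95,0,0,0],
  [0.52,2.14,1.35,0,0,0],
  [0.71,2.93,1.7,0,0,0],
  [0.9,3.74,1.95,0,0,0],
  [1.1,4.56,2.12,0,0,0],
  [1.2,5,2.2,0,0,0],
  [1.3,5.4,2.25,0,0,0],
  [1.4,5.8,2.27,0,0,0],
  [1.5,6.2,2.28,0,0,0],
  [1.5,6.2,2.28,0,0,0],
])

```text
time_s: 18.95
eef_pos: [0.5252, -0.0065, 0.1425]
tool_rot: [0.993, -0.118, -0.003, 0.004]
ft_force: [-3.4, -7.8, 10.5]
grip_width: 0.142
```

>>> play_rows([
  [0,0,0,0,0,0],
  [0,0,0,0,0,0],
  [0,0,0,0,0,0],
])

```text
time_s: 19.32
eef_pos: [0.5249, -0.0077, 0.1426]
tool_rot: [0.993, -0.118, -0.004, 0.005]
ft_force: [-0.8, -5.2, 2.1]
grip_width: 0.138
```

```bash
python3 look.py k11; python3 -c "
import cv2
a=cv2.imread('pics/k11_wrist.png');cv2.imwrite('pics/k11w.png',cv2.resize(a,(800,600)))"
```

```text
19.325 [ 0.52489441 -0.00769869  0.14259504] [ 0.99299177 -0.1180393  -0.00367584  0.00453317] 0.1378835641763771 [-0.83408905 -5.16030486  2.12917601]
```

View pics/k11.png

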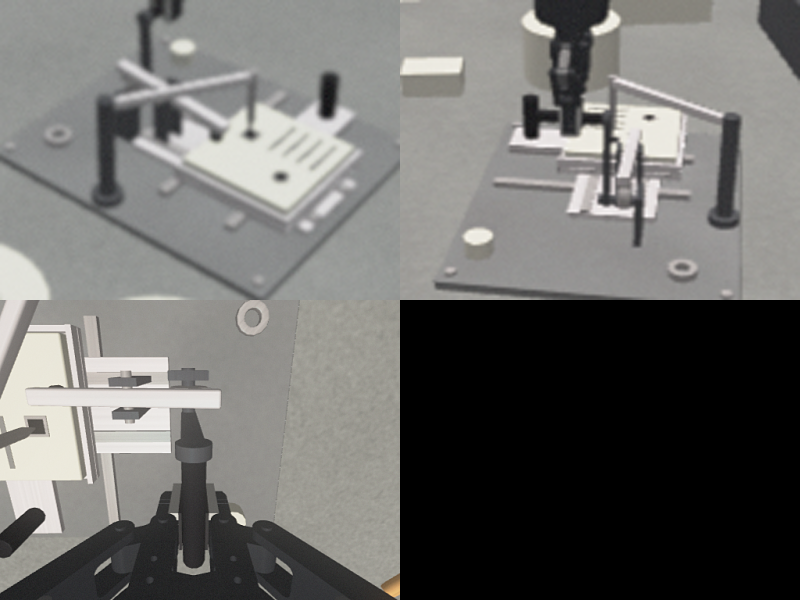

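View pics/k11w.png

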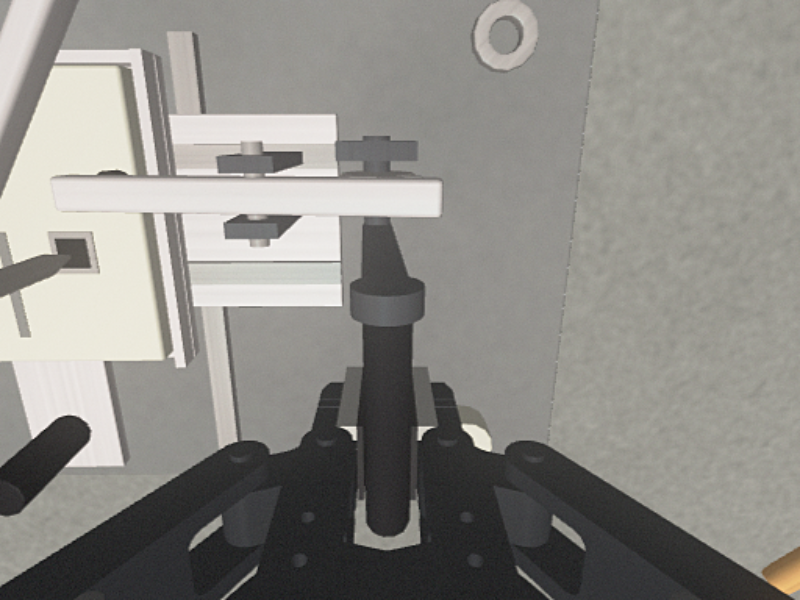

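```bash
cat > ang.py <<'E'
from h import *
import sys
k=sys.argv[1];v=list(map(float,sys.argv[2:]))
z=np.load(f'pics/{k}.npz');C=cam('wrist',dict(eef_pos=z['p'],tool_rot=z['q']))
w=lambda u,v:((u+.5)/1.5625-.5,(v+.5)/1.5625-.5)
yaw=np.radians(-13.5);e=np.array([np.cos(yaw),np.sin(yaw)]);n=np.array([-e[1],e[0]])
ax=onz(C,*w(v[0],v[1]),.06);bl=onz(C,*w(v[2],v[3]),.16)
d=(bl-ax)[:2]@n;print('bar minus axle n',d,'deg off',np.degrees(np.arcsin(d/.1)))
sq=onz(C,*w(v[4],v[5]),.06);tp=onz(C,*w(v[6],v[7]),.066);print('tip-sq',(tp-sq)[:2])
E
python3 ang.py k11 376 215 387 285 74 253 69 260; python3 ang.py k11 376 140 388 330 74 253 69 260
```

```text
bar minus axle n -0.003954004735028051 deg off -2.2660685644145593
tip-sq [-0.00205527 -0.00046119]
bar minus axle n -0.004010525733582715 deg off -2.2984784202372257
tip-sq [-0.00205527 -0.00046119]
```

Kinematics and vision agree: the lever is about 2.5 degrees short of upright. I nudge it a few millimetres.

>>> play_rows([
  [0.05,0.2,0,0,0,0],
  [0.1,0.4,0,0,0,0],
  [0.12,0.5,0,0,0,0],
  [0.12,0.5,0,0,0,0],
  [0.12,0.5,0,0,0,0],
  [0.12,0.5,0,0,0,0],
  [0.12,0.5,0,0,0,0],
  [0.12,0.5,0,0,0,0],
  [0.12,0.5,0,0,0,0],
  [0.12,0.5,0,0,0,0],
])

```text
time_s: 20.72
eef_pos: [0.5252, -0.0062, 0.1426]
tool_rot: [0.993, -0.119, -0.004, 0.007]
ft_force: [-0.5, -10.0, 2.4]
grip_width: 0.14
```

```bash
python3 look.py k12; python3 -c "
import cv2
a=cv2.imread('pics/k12_wrist.png');cv2.imwrite('pics/k12w.png',cv2.resize(a,(800,600)))"
```

```text
20.725 [ 0.52522984 -0.00615761  0.14262595] [ 0.99287615 -0.11888428 -0.00444509  0.00661264] 0.13993760299425398 [-0.54914892 -9.99385913  2.42675363]
```

View pics/k12w.png

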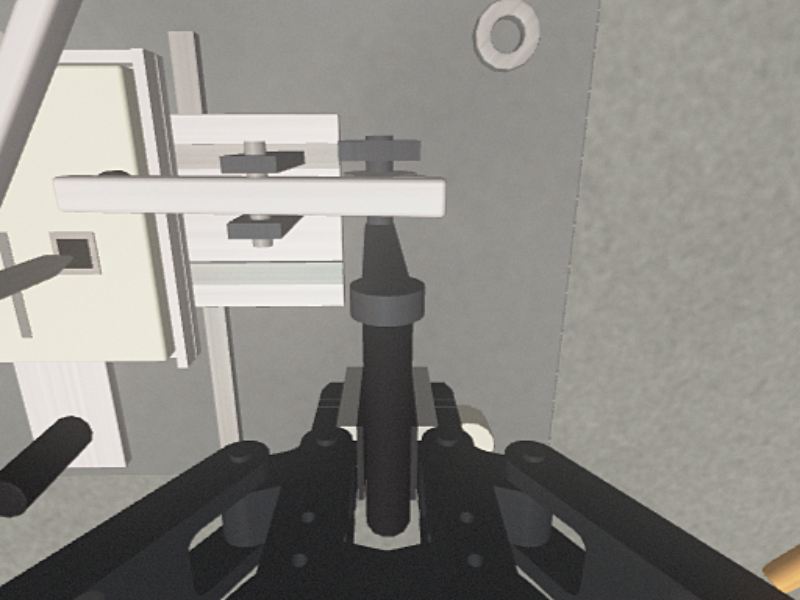

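View pics/k12.png

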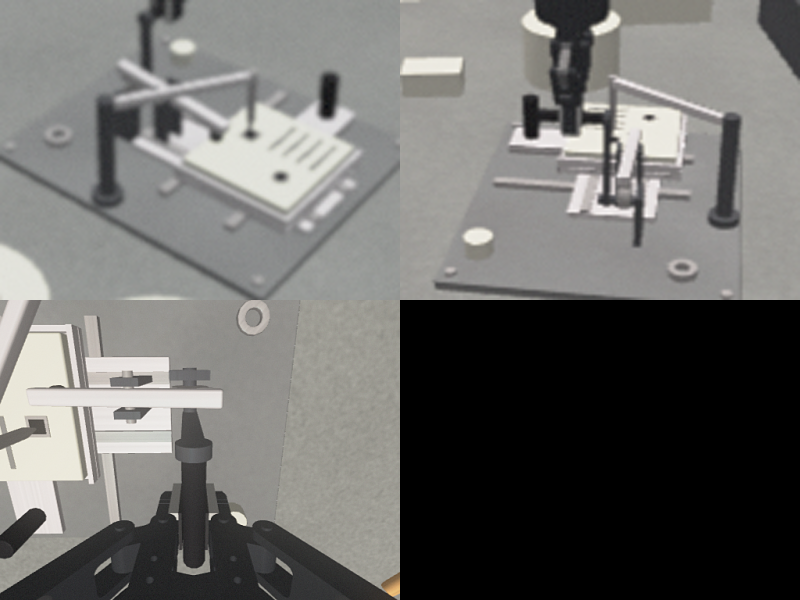

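```bash
python3 ang.py k12 379 215 387 285 74 253 70 262; python3 -c "
from h import *
s=sense();print(s['time_s'],s['eef_pos'],s['qvel'].round(4),s['ft_force'],s['grip_width'])"
```

```text
bar minus axle n -0.0021454907379901147 deg off -1.2293699708564767
tip-sq [-0.00300601 -0.00047763]
20.875 [ 0.52523886 -0.00614821  0.14261503] [ 0.0001 -0.0006  0.0004 -0.0012 -0.0001 -0.0003 -0.0014] [-1.44939685 -9.72220555  2.14535458] 0.13902691526160282
```

At rest: the lever is about 1–2 degrees from upright, the tip is within 3 mm of the square's centre, and the bar is firmly held. Handing in.

```bash
python3 -c "
from station import *
print(sign_off())"
```

```text
the job is handed in; nothing more can be done
None
```

I slid the carrier by its knob until the round mark was under the pointer and held it there for about a second. I then slid it on to the square mark and released the knob. Finally I swung the lever up by its bar and handed in at about 21 s, still gripping it. No verdict came back.

**Last checks:**
- **Round mark:** it lined up with the pin in both fixed views. My first stop was about 2–5 mm off, because the pin's cone tip was hidden in the wrist view, so I corrected before holding.
- **Square mark:** the pointer was inside the dark centre. The readings put it between 2 and 3 mm from the middle (limit 8 mm), and about 3 mm in the last one.
- **Lever:** about 1–2° short of upright (limit 8°) and at rest. The wrist camera gave 1.2°, while arm travel gave slightly more.
- **Grip:** the gripper was shut on the bar, with the arm pushing about 10 N against the spring and friction. I did not measure the finger contact force itself.
- **Bystanders:** the plug and ring looked unmoved in the last pictures. The arm did not touch the other loose things as far as I could see, but I did not re-measure any of them.

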